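# Set the clamp nut of a board holder

### The arm

A 7-joint arm with a two-finger parallel gripper is mounted at the origin on a cart in front of the work surface, level with it; the furniture and walls round the work are solid. World frame = base frame: x ahead of the robot, y to its left, z up, the work surface at z = 0. Lengths are in m, angles in rad, forces in N, time in s.
With the tool pointing down it reaches from about 0.425 to 0.925 m from the base axis. Payload 6.8 kg.
Tool frame: the origin (TCP) lies between the finger pads; the fingertips stand 22 mm ahead of it and the grasp point (between the pads) lies 3 mm ahead of it; z points along the fingers, y is the direction in which the jaws open and shut (so a half turn about z gives the same grasp; the last joint's range is limited). The gripper opens to 85 mm and grips with 20 to 120 N. Pads are 22 mm wide; open, the fingers measure 114 mm over their backs; the gripper's body (76 mm by 85 mm) begins 54 mm behind the grasp point. The pads swing forward as they close: fully open they stand 13 mm farther back than shut.
Start: joints at [1.161, 0.477, 0.022, 1.555, -0.011, 1.109, -0.083], TCP at [0.201, -0.645, 0.253] pointing down, gripper open.
Joint ranges: [-2.96, 2.96], [-0.34, 2.1], [-1.41, 1.46], [0.24, 2.44], [-1.37, 4.51], [0.17, 1.92], [-2.96, 2.96]. Speed limits (rad/s): [2.39, 2.39, 3.14, 3.14, 3.14, 3.14, 3.14].

### API

Orientations are given as a unit quaternion [w, x, y, z].
In Python, from station import bot gives the robot as it stands. The module is installed in compiled form; this text tells all that it offers.
- The arm moves only by the tool drive_tool, never from a script. Its argument "series" is one flat list of numbers, 7 for each row, row after row: the opening, from -1 (shut) to 1 (fully open), then the shift along the tool's x, y, z in mm, then the turn, a rotation vector about the tool's x, y, z in rad. In form: [jaw, x, y, z, wx, wy, wz, jaw, x, y, z, wx, wy, wz, ...]. A call has 1 to 12 rows; each row shifts and turns the commanded pose from where the row before left it, along the tool's axes as they then stand; what a row does not reach is not made up. A row lasts 1/8 s, in which the tool goes at most 62.5 mm and 10.7 degrees, less where a joint would pass 70% of its speed; a pose out of reach is approached as far as the arm can. A call with a gripper value outside its range is refused whole. The fingers move at their own pace and stop on an object; "force" is the grip in N (left out, the last holds). Time passes only in rows, so rows that do not move let the fingers close. It gives the time, the measured TCP pose, the force and the opening at its end, in the units of the state.
- bot.get_obs(): the state, without advancing time (a new reading comes with each control period).
- bot.read_camera(name): name is "scene" or "top" or "wrist"; returns a dict with "pixels" (384x512x3 uint8, blue, green, red), "camera_matrix" (3x3 intrinsics, pixels), "distortion" ([k1, k2, p1, p2, k3] as OpenCV has them; the pictures are not rectified), "rvec" (rotation vector, rad) and "tvec" (3), from world to camera coordinates, as OpenCV has them. Camera axes: x right, y down, z forward; pixel columns grow to the right and rows downward; lengths in m; the calibration is good to about 2 mm. A picture is of the moment at which its call begins. There is no depth.
- bot.hand_in(): hands the job in, once; it reports no verdict.
The state is a dict: "t": time; "q": joint angles; "joint_vel": joint speeds; "joint_torque": joint torques, N m; "eef_pos": TCP position; "tool_rot": TCP orientation; "contact_force": force on the tool from outside, world axes, zero at the start; "torque": the same for the moment, N m; "gripper_width": opening from 0.0 (shut) to 1.0 (fully open).
Only numpy, scipy, OpenCV 4.12 (cv2) and the standard library are available. Lean on these libraries where they do the work, as an engineer would, in place of code of your own. Each camera call takes 0.05 s, during which the arm holds its last target. There are 200 camera calls.

### The job

On the board holder, first press the orange pad down until the tilted board carrier is fully home. Then screw the knurled brass clamp nut down (clockwise from above) until it bottoms out, back it off a quarter turn so that the board is kept but can still expand, and finish with the nut held still in the gripper at that setting, so that I can nip up its lock screw. Leave the heatsink, terminal block, pliers and amber tape roll beside it where they are.

Things in the scene. Friction and masses are not known exactly. Their poses are not given: they have to be found in the camera images.
- jig: dark grey-blue base plate of the board holder, 120 x 200 x 10 mm, fixed to the bench. Origin: centre of its underside, on the bench top; x, y level along its short and long sides, z up. The nut's stud stands upright at (0, +60) mm; the orange pad lies towards its -y end at (0, -68) mm. Nothing on it is higher than the stud's top, 80 mm above the bench
- pad_top (a point): centre of the top face of the orange press pad (30 x 26 mm, 9 mm thick) at the free end of the tilting aluminium board carrier, 35 mm above the bench when the carrier is home. Press it straight down; it takes about 5 N, stays where it is left, and meets a hard stop at home
- carrier (a joint): tilt of the board carrier (rad): 0 = fully home on its stop, larger = pad end higher (0.1 = pad about 10 mm high). Its pivot is 98 mm from the pad's centre
- nut_grip (a point): centre of the nut's knurled brass head, a round upright cylinder 36 mm across, 24 mm high, to be gripped across at any yaw. Below it a neck 22 mm across; a flat steel clamp strap 20 mm wide has its top 24 mm below this point. The stud sticks out up to 10 mm above the head. The point is 58 mm above the bench when the nut is bottomed and rises 0.8 mm per rad as it is unscrewed
- clamp_nut (a joint): angle of the nut (rad): 0 = bottomed out (hard stop), grows as it is unscrewed (anticlockwise from above); less than one turn at the start. It is on its thread throughout, has about 0.1 N m of friction and stays where it is left. The red line on its top points at the red mark on the strap's end when it is bottomed
- heatsink: bystander: finned aluminium heatsink, 30 x 45 x 23 mm, origin at the centre of its underside
- terminal_block: bystander: green terminal block, 22 x 36 x 17 mm, origin at the centre of its underside
- pliers: bystander: pliers with blue handles, 52 x 162 x 11 mm, origin at the centre of its underside
- tape_amber: bystander: roll of amber tape lying flat, 69 mm across, 12 mm high, origin at the centre of its underside
Things that resemble listed ones, but are neither listed nor needed, are in the scene too. Of the things that look like the jig, the larger one is meant.

How it is judged:
On the way, in this order (a step that is already met when the one before it is completed fails the run):
1. the board carrier is pressed fully home while the nut has not been run down (value of joint carrier below 0.015 rad and value of joint clamp_nut above 0.5 rad), for 0.2 s.
2. with the carrier home, the nut is screwed down until it bottoms out (value of joint carrier below 0.015 rad and value of joint clamp_nut below 0.08 rad), for 0.2 s.
At the end, for the whole second after the job is handed in: the carrier is still home (within 0.015 rad), the nut stands a quarter turn off its bottom stop (1.57 rad, within 0.26 rad either way), it is not turning (under 0.1 rad/s), and the gripper's fingers still hold it (contact over 3 N) (value of joint carrier below 0.015 rad and value of joint clamp_nut between 1.31 and 1.83 rad and velocity of joint clamp_nut between -0.1 and 0.1 rad/s and contact force between the fingers and clamp_nut above 3 N); the arm keeps its last pose, push and grip.
It fails at once if a bystander (heatsink, terminal block, pliers, tape roll) is pushed more than 20 mm from its place (distance of any of heatsink, terminal_block, pliers, tape_amber from where it was at the start of the episode above 0.02 m).
It also fails if it takes over 58 s, if anything falls off the work surface, if the arm or the gripper's body presses on something with over 40 N, if the wrist force passes 120 N, or if a joint passes its speed limit or range.

## Working session

There is one attempt and no reset: what is moved stays moved. The work goes in short steps, Python scripts to look and compute and a tool call to move; the robot and the scene stay as the last step left them, time stands still between calls to the robot, and variables do not carry over. Pictures are saved under pics/ and viewed, about 8 in all and at most 12, crops included, and the job is handed in when it is done.

Besides the shell and the picture viewer there is one more tool, called as name(argument=value, ...) on one line, values as JSON. drive_tool: Moves the arm, as the interface text tells. Its arguments: {"type":"object","properties":{"series":{"type":"array"},"force":{"type":"number"}},"required":["series"]}

```bash
mkdir -p pics; cat > h.py <<'E'
import numpy as np, cv2
from station import bot
def ray(c,uv):
    R,_=cv2.Rodrigues(np.array(c["rvec"],float)); t=np.array(c["tvec"],float).reshape(3)
    p=cv2.undistortPoints(np.array([[uv]],float),np.array(c["camera_matrix"],float),np.array(c["distortion"],float))[0,0]
    return -R.T@t, R.T@np.array([p[0],p[1],1])
def onz(c,uv,z):
    o,d=ray(c,uv); return (o+d*(z-o[2])/d[2]).round(4)
def proj(c,X):
    return cv2.projectPoints(np.array(X,float).reshape(-1,3),np.array(c["rvec"],float),np.array(c["tvec"],float),np.array(c["camera_matrix"],float),np.array(c["distortion"],float))[0].reshape(-1,2)
E
python3 - <<'E'
from h import *
import pickle
o=bot.get_obs();print(o)
for n in("scene","top"):
    c=bot.read_camera(n);pickle.dump(c,open(n+".pkl","wb"))
    cv2.imwrite(f"pics/{n}0.png",cv2.resize(c["pixels"],(800,600)))
    print(n,onz(c,(256,192),0),ray(c,(256,192)))
E
```

```text
{'t': 0.0, 'q': array([ 1.16091933,  0.4778467 ,  0.02235325,  1.55644767, -0.01152048,
        1.10934303, -0.08310014]), 'joint_vel': array([ 0.00032186, -0.00081799,  0.00015342, -0.0009934 ,  0.0008249 ,
       -0.00019437,  0.0013417 ]), 'joint_torque': array([ 3.83260995e-04, -5.96461594e+01,  1.60797402e+00, -2.81201577e+01,
        1.25038682e-02,  9.35111224e-03, -1.29714351e-05]), 'eef_pos': array([ 0.20043854, -0.64396129,  0.25229631]), 'tool_rot': array([-9.35153345e-04,  9.88637432e-01,  1.50316698e-01, -2.09148795e-04]), 'contact_force': array([ 0.30127867, -0.33131891,  0.10036153]), 'torque': array([ 0.01362664, -0.01729639, -0.00061356]), 'gripper_width': 0.999826699074692}
scene [ 0.5502 -0.044   0.    ] (array([0.11920819, 0.57005503, 0.93389119]), array([ 0.35976887, -0.51260587, -0.77963807]))
top [ 0.5604  0.0077 -0.    ] (array([ 0.35963354, -0.00670931,  0.93526078]), array([ 0.20986769,  0.01501961, -0.97761923]))
```

View pics/top0.png

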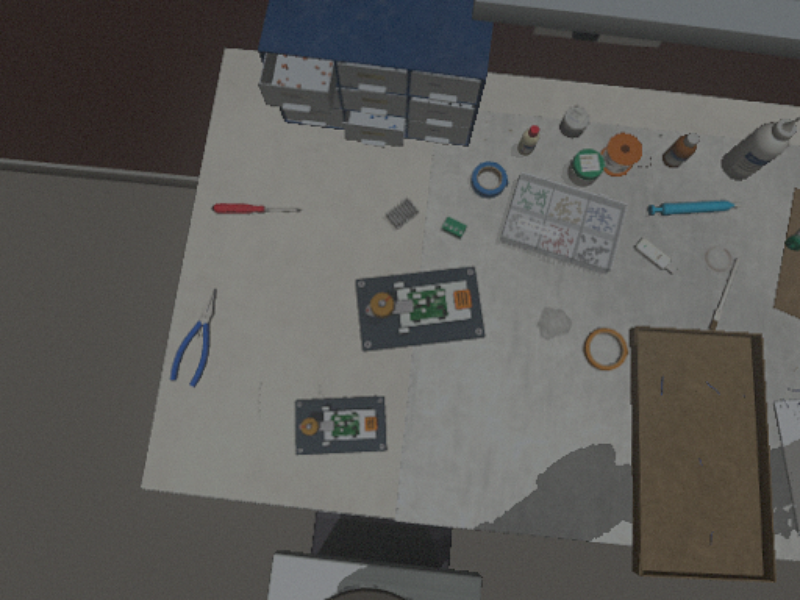

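View pics/scene0.png

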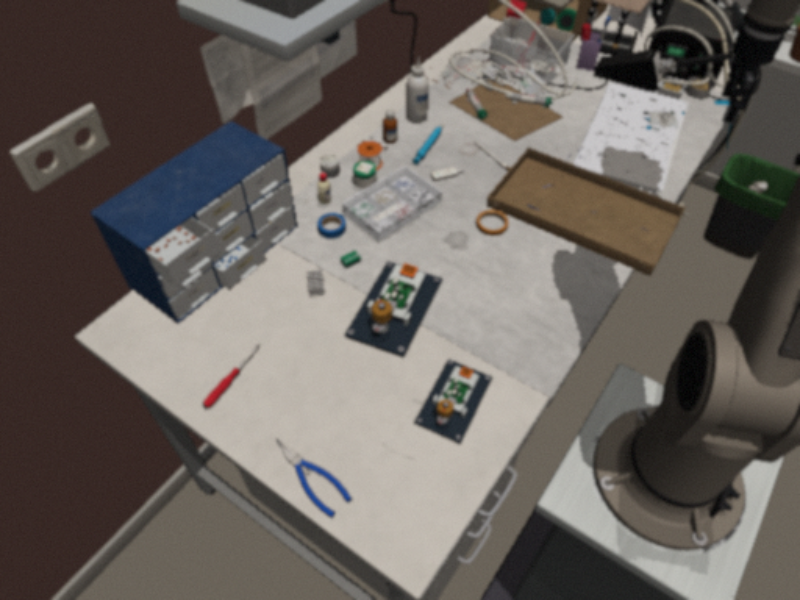

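The top view shows two jigs: a larger one at about (420,308) and a smaller one at about (340,425), both in 800-wide pixels. The larger one is meant. Its nut is at (382,304) and its pad at (462,300).

```bash
python3 - <<'E'
from h import *
import pickle
from scipy.optimize import least_squares
c=pickle.load(open("top.pkl","rb"));im=c["pixels"]
s=pickle.load(open("scene.pkl","rb"))
g=im.max(2); m=((g<75)).astype(np.uint8); 
n,l,st,ce=cv2.connectedComponentsWithStats(m)
for i in range(1,n):
    x,y,w,h,a=st[i]
    if a>400 and 180<x<320 and 150<y<300:
        cn=cv2.findContours((l==i).astype(np.uint8),cv2.RETR_EXTERNAL,cv2.CHAIN_APPROX_NONE)[0][0].reshape(-1,2)
        P=np.array([onz(c,p,0.01)[:2] for p in cn.astype(float)],np.float32)
        r=cv2.minAreaRect(P*1000);print(st[i],r, (r[0][0]/1000,r[0][1]/1000))
def orange(c,box):
    x0,y0,x1,y1=box; hsv=cv2.cvtColor(c["pixels"],cv2.COLOR_BGR2HSV)
    mm=((hsv[...,0]>4)&(hsv[...,0]<24)&(hsv[...,1]>120)&(hsv[...,2]>80)).astype(np.uint8)
    k=np.zeros_like(mm);k[y0:y1,x0:x1]=mm[y0:y1,x0:x1]
    n,l,st,ce=cv2.connectedComponentsWithStats(k)
    return [(st[i],ce[i]) for i in range(1,n) if st[i][4]>15]
def near(a,b):
    o1,d1=ray(c,a);o2,d2=ray(s,b);t=np.linalg.lstsq(np.c_[d1,-d2],o2-o1,rcond=None)[0];p,q=o1+d1*t[0],o2+d2*t[1];return (p+q)/2,np.linalg.norm(p-q)
T=orange(c,(220,165,315,230));S=orange(s,(215,160,290,230))
print(T);print(S)
for a in T:
  for b in S: print(a[1],b[1],near(a[1],b[1]))
for a in T: print(onz(c,a[1],.07),onz(c,a[1],.045))
A=cv2.resize(im[160:235,215:320],None,fx=7,fy=7,interpolation=cv2.INTER_CUBIC)
B=cv2.resize(s["pixels"][160:235,205:310],None,fx=7,fy=7,interpolation=cv2.INTER_CUBIC)
cv2.imwrite("pics/crop.png",cv2.resize(np.vstack([A,B]),(420,600)))
E
```

```text
[ 228  171   82   54 2033] ((549.3856201171875, -24.53125), (118.7298583984375, 197.8887939453125), 12.782502174377441) (0.5493856201171875, -0.02453125)
[ 189  253   59   38 1152] ((350.9219665527344, 79.68628692626953), (84.33799743652344, 140.30003356933594), 8.792240142822266) (0.3509219665527344, 0.07968628692626953)
[(array([291, 185,  11,  13, 102], dtype=int32), array([295.83333333, 191.34313725])), (array([238, 188,  14,  14, 131], dtype=int32), array([244.29007634, 194.60305344]))]
[(array([257, 169,  10,   8,  59], dtype=int32), array([261.23728814, 172.76271186])), (array([238, 191,  12,  12,  90], dtype=int32), array([243.8       , 197.52222222]))]
[295.83333333 191.34313725] [261.23728814 172.76271186] (array([ 0.56488714, -0.09121466,  0.03447764]), np.float64(0.0007980488934665676))
[295.83333333 191.34313725] [243.8        197.52222222] (array([ 0.62181677, -0.10118181, -0.14627784]), np.float64(0.03301636930269079))
[244.29007634 194.60305344] [261.23728814 172.76271186] (array([0.50058381, 0.02392498, 0.18807722]), np.float64(0.02384259980521104))
[244.29007634 194.60305344] [243.8        197.52222222] (array([0.5371344 , 0.03381102, 0.0638476 ]), np.float64(0.00046170557930709624))
[ 0.5572 -0.0877  0.07  ] [ 0.5629 -0.0901  0.045 ]
[0.5361 0.0336 0.07  ] [0.5412 0.0348 0.045 ]
```

View pics/crop.png

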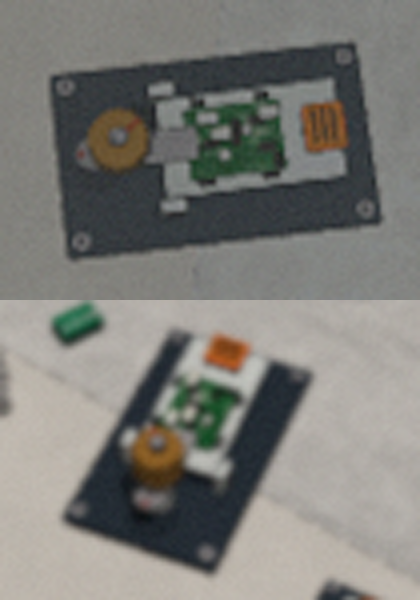

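The crop confirms the pick. The larger plate measures 119 x 198 mm (120 x 200 expected), and the smaller only 84 x 140.
- **Jig:** centre (0.549, -0.0245), jig +y at 102.8°.
- **Nut:** (0.536, 0.034), consistent with the jig geometry.
- **Pad:** (0.565, -0.091), also consistent.
- **Nut angle:** the red line points towards about -50° and the mark is at +103°, so the nut is about 3.6 rad unscrewed.

Next I move above the pad.

drive_tool(series=[-1,42.7,-35,0,0,0,0,-1,42.7,-35,0,0,0,0,-1,42.7,-35,0,0,0,0,-1,42.7,-35,0,0,0,0,-1,42.7,-35,0,0,0,0,-1,42.7,-35,0,0,0,0,-1,42.7,-35,0,0,0,0,-1,42.7,-35,0,0,0,0,-1,42.7,-35,0,0,0,0,-1,42.7,-35,0,0,0,0,-1,42.7,-35,0,0,0,0,-1,42.7,-35,0,0,0,0], force=30)

```text
t: 1.6
eef_pos: [0.5656, -0.0898, 0.253]
tool_rot: [0.0, 0.989, 0.15, -0.0]
contact_force: [1.1, -0.3, -0.7]
gripper_width: -0.0
```

```bash
cat > st.py <<'E'
from h import *
from scipy.spatial.transform import Rotation as Ro
o=bot.get_obs(); w=o["tool_rot"];R=Ro.from_quat([w[1],w[2],w[3],w[0]]).as_matrix()
print("t",o["t"],"q",o["q"].round(3),"p",o["eef_pos"].round(4),"F",o["contact_force"].round(1),"T",o["torque"].round(2),"g",round(o["gripper_width"],3))
print("x-yaw",round(float(np.arctan2(R[1,0],R[0,0])),4),"z",R[:,2].round(3))
for n,P in(("pad",[.5646,-.091,.035+.022]),("nut",[.5365,.0338,.064])):
    print(n,"tool delta mm",(R.T@(np.array(P)-o["eef_pos"])*1000).round(1))
E
python3 st.py
```

```text
t 1.6 q [ 0.277  0.327 -0.284  1.79   0.105  1.04  -1.315] p [ 0.5656 -0.0898  0.253 ] F [ 1.1 -0.3 -0.7] T [ 0.   -0.05 -0.01] g -0.0
x-yaw 0.3015 z [-0. -0. -1.]
pad tool delta mm [ -1.2   0.9 196. ]
nut tool delta mm [   9.  -126.6  189. ]
```

drive_tool(series=[-1,-1,1,40,0,0,0,-1,0,0,50,0,0,0,-1,0,0,40,0,0,0,-1,0,0,25,0,0,0,-1,0,0,10,0,0,0,-1,0,0,8,0,0,0,-1,0,0,6,0,0,0,-1,0,0,5,0,0,0,-1,0,0,4,0,0,0,-1,0,0,4,0,0,0,-1,0,0,3,0,0,0])

```text
t: 2.98
eef_pos: [0.5649, -0.0932, 0.0586]
tool_rot: [0.001, 0.989, 0.15, 0.0]
contact_force: [0.3, -2.9, 3.5]
gripper_width: -0.002
```

```bash
python3 st.py; python3 - <<'E'
from h import *
c=bot.read_camera("wrist");s=bot.read_camera("scene");im=c["pixels"]
B=cv2.resize(s["pixels"][140:240,195:329],(512,384),interpolation=cv2.INTER_CUBIC)
cv2.imwrite("pics/w1.png",cv2.resize(np.hstack([im,B]),(800,300)))
E
```

```text
t 2.975 q [ 0.235  0.575 -0.234  1.933  0.21   0.656 -1.399] p [ 0.5649 -0.0932  0.0586] F [ 0.3 -2.9  3.5] T [-0.53 -0.04 -0.03] g -0.002
x-yaw 0.3012 z [ 0.001 -0.001 -1.   ]
pad tool delta mm [ 0.4 -2.2  1.6]
nut tool delta mm [  10.6 -129.7   -5.6]
```

View pics/w1.png

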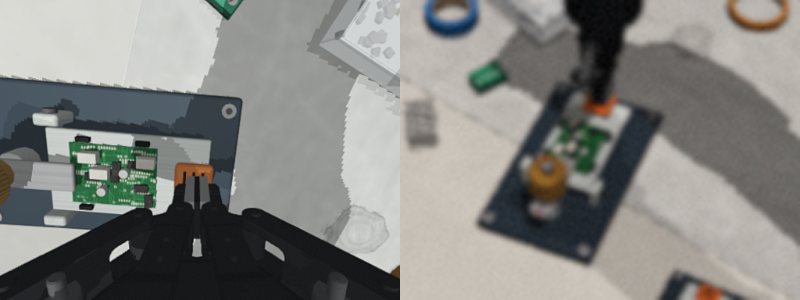

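The fingertips are on the pad, with TCP z at 58.6 mm and contact force starting. I'll press on to the hard stop.

drive_tool(series=[-1,0,0,2,0,0,0,-1,0,0,2,0,0,0,-1,0,0,1,0,0,0,-1,0,0,0,0,0,0])

```text
t: 3.58
eef_pos: [0.5648, -0.0926, 0.0568]
tool_rot: [0.001, 0.989, 0.15, 0.0]
contact_force: [-10.3, -0.0, 36.6]
gripper_width: 0.001
```

```bash
python3 st.py
```

```text
t 3.575 q [ 0.233  0.578 -0.233  1.934  0.211  0.653 -1.401] p [ 0.5648 -0.0926  0.0568] F [-10.3  -0.   36.6] T [-0.18  2.51  0.05] g 0.001
x-yaw 0.3014 z [ 0.001 -0.001 -1.   ]
pad tool delta mm [ 0.3 -1.6 -0.2]
nut tool delta mm [  10.5 -129.1   -7.4]
```

The carrier is home: the tip is at 34.8 mm (35 expected), with 37 N against the stop. I'll hold briefly, lift, and move above the nut.

drive_tool(series=[-1,0,0,0,0,0,0,-1,0,0,-20,0,0,0,-1,0,0,-40,0,0,0,-1,0,0,-50,0,0,0,0.3,3.5,-43,-10,0,0,0,0.3,3.5,-43,0,0,0,0,0.3,3.5,-43,0,0,0,0,0.3,0,0,0,0,0,0,0.3,0,0,0,0,0,0])

```text
t: 4.7
eef_pos: [0.5358, 0.0337, 0.173]
tool_rot: [0.0, 0.989, 0.151, -0.0]
contact_force: [0.8, -0.5, -0.5]
gripper_width: 0.656
```

```bash
python3 st.py; python3 - <<'E'
from h import *
import pickle
c=bot.read_camera("wrist");im=c["pixels"];pickle.dump(c,open("w2.pkl","wb"))
s=bot.read_camera("scene");B=cv2.resize(s["pixels"][140:240,195:329],(384,288),interpolation=cv2.INTER_CUBIC)
pr=proj(c,[[.5365,.0338,.07],[.5365,.0338,.08],[.5365-.0067,.0338+.0293,.034],[.5646,-.091,.035]]);print(pr)
im=im.copy();im[-288:,-1:]=im[-288:,-1:]
cv2.imwrite("pics/w2.png",im)
E
```

```text
t 4.7 q [ 0.083  0.367 -0.321  1.945  0.151  0.853 -1.586] p [0.5358 0.0337 0.173 ] F [ 0.8 -0.5 -0.5] T [-0.02 -0.01  0.01] g 0.656
x-yaw 0.3022 z [-0.001 -0.    -1.   ]
pad tool delta mm [ -9.6 127.6 116.1]
nut tool delta mm [7.00e-01 1.00e-01 1.09e+02]
[[253.53064013 197.03298764]
 [253.58700669 200.98392695]
 [220.20845142 182.65339227]
 [393.61151343 196.4938893 ]]
```

View pics/w2.png

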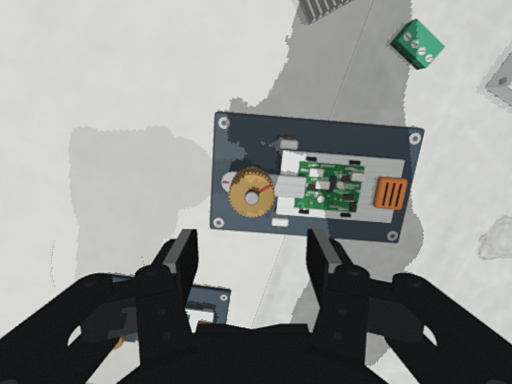

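Wrist view: the stud is at (252,198), the nut head at about (251,192), the red line runs out to (271,184), the strap mark is at (229,181), and the pad at (391,194).

```bash
python3 - <<'E'
from h import *
import pickle
c=pickle.load(open("w2.pkl","rb"));im=c["pixels"]
hsv=cv2.cvtColor(im,cv2.COLOR_BGR2HSV)
red=(((hsv[...,0]<6)|(hsv[...,0]>172))&(hsv[...,1]>140)&(hsv[...,2]>80)).astype(np.uint8)
red[:160]=0;red[225:]=0;red[:,:215]=0;red[:,285:]=0
n,l,st,ce=cv2.connectedComponentsWithStats(red);print([(st[i],ce[i].round(1)) for i in range(1,n) if st[i][4]>3])
br=((hsv[...,0]>10)&(hsv[...,0]<30)&(hsv[...,1]>90)).astype(np.uint8);br[:160]=0;br[225:]=0;br[:,:222]=0;br[:,280:]=0
cn=max(cv2.findContours(br,cv2.RETR_EXTERNAL,cv2.CHAIN_APPROX_NONE)[0],key=cv2.contourArea)
print(cv2.minEnclosingCircle(cn),cv2.boundingRect(cn))
z=.0729
P=np.array([onz(c,p,z)[:2] for p in cn.reshape(-1,2).astype(float)],np.float32)*1000;print(cv2.minEnclosingCircle(P))
print("stud",onz(c,(252,198),.08),"line end",onz(c,(271,184),z),"mark",onz(c,(229,181),.034),"pad",onz(c,(391,194),.035))
E
```

```text
[(array([223, 182,   5,   1,   5], dtype=int32), array([225., 182.])), (array([259, 185,  12,   7,  24], dtype=int32), array([264.5, 188. ]))]
((251.5, 192.0), 24.622243881225586) (228, 168, 47, 49)
((540.3500366210938, 36.80000305175781), 19.82312774658203)
stud [0.5384 0.0357 0.08  ] line end [0.5514 0.0244 0.0729] mark [0.5337 0.0559 0.034 ] pad [ 0.5661 -0.0878  0.035 ]
```

drive_tool(series=[0.3,2.5,-0.6,25,0,0,0,0.3,0,0,40,0,0,0,0.3,0,0,25,0,0,0,0.3,0,0,10,0,0,0,0.3,0,0,5,0,0,0,0.3,0,0,0,0,0,0,-1,0,0,0,0,0,0,-1,0,0,0,0,0,0,-1,0,0,0,0,0,0,-1,0,0,0,0,0,0], force=50)

```text
t: 6.05
eef_pos: [0.539, 0.0352, 0.0693]
tool_rot: [0.0, 0.989, 0.15, 0.001]
contact_force: [-0.5, -0.3, 5.9]
gripper_width: 0.399
```

```bash
python3 st.py; python3 - <<'E'
from h import *
c=bot.read_camera("wrist");im=c["pixels"]
s=bot.read_camera("scene");B=cv2.resize(s["pixels"][140:240,195:329],(512,384),interpolation=cv2.INTER_CUBIC)
cv2.imwrite("pics/w3.png",cv2.resize(np.hstack([im,B]),(800,300)))
E
```

```text
t 6.05 q [ 0.04   0.523 -0.278  2.004  0.232  0.643 -1.658] p [0.539  0.0352 0.0693] F [-0.5 -0.3  5.9] T [-0.08  0.28 -0.01] g 0.399
x-yaw 0.3018 z [ 0.002 -0.    -1.   ]
pad tool delta mm [-13.1 128.1  12.4]
nut tool delta mm [-2.8  0.6  5.3]
```

View pics/w3.png

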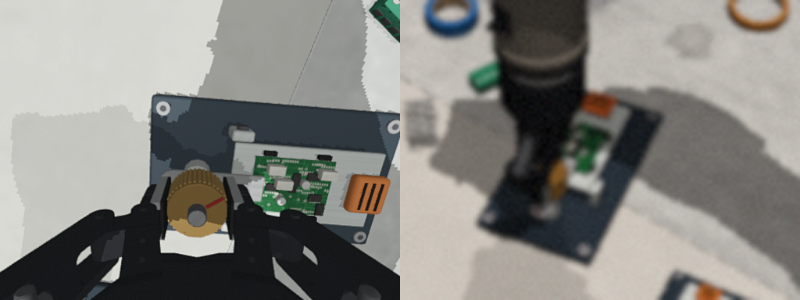

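The nut is gripped: opening 0.399 is about 34 mm, and the head sits between the pads. I'll turn clockwise (+wz) while following the thread down.

drive_tool(series=[-1,0,0,0.1,0,0,0.1,-1,0,0,0.13,0,0,0.17,-1,0,0,0.13,0,0,0.17,-1,0,0,0.13,0,0,0.17,-1,0,0,0.13,0,0,0.17,-1,0,0,0.13,0,0,0.17,-1,0,0,0.13,0,0,0.17,-1,0,0,0.13,0,0,0.17,-1,0,0,0.13,0,0,0.17,-1,0,0,0.13,0,0,0.17,-1,0,0,0.13,0,0,0.17,-1,0,0,0.13,0,0,0.17])

```text
t: 7.65
eef_pos: [0.5371, 0.0329, 0.068]
tool_rot: [-0.0, -0.669, 0.743, 0.0]
contact_force: [-8.5, -8.7, -8.9]
gripper_width: 0.401
```

```bash
python3 st.py
```

```text
t 7.65 q [-0.612  0.58   0.565  2.051 -0.506  0.65  -2.954] p [0.5371 0.0329 0.068 ] F [-8.5 -8.7 -8.9] T [-1.86  1.92  0.13] g 0.401
x-yaw -1.6756 z [-0.001 -0.    -1.   ]
pad tool delta mm [120.3 -40.3  11. ]
nut tool delta mm [-0.8  0.7  4. ]
```

q7 falls under clockwise turning and is now near its range end (-2.95). The nut has turned about 1.97 rad. I'll release, lift, rotate back and regrasp.

drive_tool(series=[0.3,0,0,0,0,0,0,0.3,0,0,0,0,0,0,0.3,0,0,-15,0,0,0,0.3,0,0,-30,0,0,-0.1,0.3,0,0,-20,0,0,-0.18,0.3,0,0,0,0,0,-0.18,0.3,0,0,0,0,0,-0.18,0.3,0,0,0,0,0,-0.18,0.3,0,0,0,0,0,-0.18,0.3,0,0,0,0,0,-0.18,0.3,0,0,0,0,0,-0.18,0.3,0,0,0,0,0,-0.18])

```text
t: 9.15
eef_pos: [0.5388, 0.0352, 0.1323]
tool_rot: [-0.001, 0.998, -0.06, 0.001]
contact_force: [-0.6, -0.5, 0.6]
gripper_width: 0.652
```

drive_tool(series=[0.3,0,0,0,0,0,-0.18,0.3,0,0,0,0,0,-0.18,0.3,0,0,0,0,0,-0.18,0.3,0,0,0,0,0,-0.18,0.3,0,0,0,0,0,-0.18,0.3,0,0,0,0,0,-0.18,0.3,0,0,0,0,0,-0.18,0.3,0,0,0,0,0,-0.18,0.3,0,0,0,0,0,-0.1,0.3,0,0,0,0,0,0])

```text
t: 10.4
eef_pos: [0.5389, 0.035, 0.1325]
tool_rot: [0.0, 0.761, 0.649, 0.001]
contact_force: [0.5, -0.2, -0.2]
gripper_width: 0.651
```

```bash
python3 st.py; python3 - <<'E'
from h import *
import pickle
c=bot.read_camera("wrist");pickle.dump(c,open("w4.pkl","wb"))
cv2.imwrite("pics/w4.png",c["pixels"])
print(proj(c,[[.538,.035,.0714],[.538,.035,.08]]))
E
```

```text
t 10.4 q [-0.09   0.411 -0.112  1.981  0.064  0.751 -0.399] p [0.5389 0.035  0.1325] F [ 0.5 -0.2 -0.2] T [ 0.06  0.01 -0.  ] g 0.651
x-yaw 1.4113 z [ 0.002  0.001 -1.   ]
pad tool delta mm [-120.4   45.3   75.4]
nut tool delta mm [-1.7 -2.3 68.5]
[[249.48711907 218.2813535 ]
 [249.39417642 223.2992788 ]]
```

View pics/w4.png

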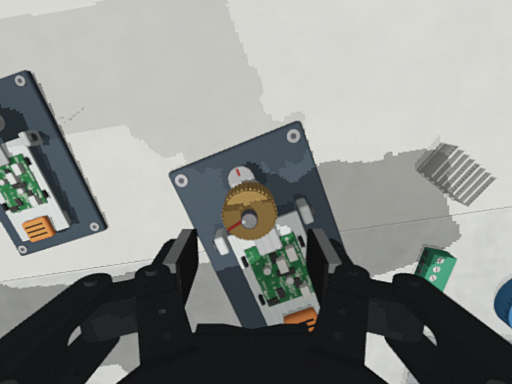

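The red line now needs about 96–100° more clockwise, consistent with 3.75 − 1.97 rad, and the centring is good. I'll descend, grip and turn.

drive_tool(series=[0.1,0,0,20,0,0,0,0.1,0,0,25,0,0,0,0.1,0,0,11,0,0,0,0.1,0,0,6,0,0,0,0.1,0,0,4,0,0,0,0.1,0,0,0,0,0,0,-1,0,0,0,0,0,0,-1,0,0,0,0,0,0,-1,0,0,0,0,0,0,-1,0,0,0,0,0,0], force=50)

```text
t: 11.7
eef_pos: [0.5374, 0.0354, 0.0666]
tool_rot: [-0.0, 0.761, 0.649, -0.001]
contact_force: [-5.3, -0.4, 7.9]
gripper_width: 0.397
```

drive_tool(series=[-1,0,0,0.1,0,0,0.1,-1,0,0,0.13,0,0,0.17,-1,0,0,0.13,0,0,0.17,-1,0,0,0.13,0,0,0.17,-1,0,0,0.13,0,0,0.17,-1,0,0,0.13,0,0,0.17,-1,0,0,0.13,0,0,0.17,-1,0,0,0.13,0,0,0.17,-1,0,0,0.08,0,0,0.1,-1,0,0,0,0,0,0])

```text
t: 12.95
eef_pos: [0.538, 0.0346, 0.0655]
tool_rot: [0.0, 1.0, 0.01, -0.0]
contact_force: [-3.0, -1.9, 7.0]
gripper_width: 0.399
```

```bash
python3 st.py
```

```text
t 12.95 q [-0.391  0.529  0.269  2.036 -0.237  0.606 -1.513] p [0.538  0.0346 0.0655] F [-3.  -1.9  7. ] T [-0.49  0.7  -0.09] g 0.399
x-yaw 0.0201 z [-0. -0. -1.]
pad tool delta mm [ 24.1 126.1   8.5]
nut tool delta mm [-1.5  0.8  1.5]
```

drive_tool(series=[-1,0,0,0.08,0,0,0.1,-1,0,0,0.08,0,0,0.1,-1,0,0,0,0,0,0])

```text
t: 13.32
eef_pos: [0.538, 0.0345, 0.0653]
tool_rot: [0.0, 0.996, -0.09, -0.0]
contact_force: [-4.0, -2.0, 6.5]
gripper_width: 0.4
```

```bash
python3 st.py
```

```text
t 13.325 q [-0.432  0.536  0.322  2.039 -0.286  0.609 -1.667] p [0.538  0.0345 0.0653] F [-4.  -2.   6.5] T [-0.6   0.72 -0.07] g 0.4
x-yaw -0.1801 z [-0. -0. -1.]
pad tool delta mm [ 48.7 118.7   8.4]
nut tool delta mm [-1.3  0.9  1.3]
```

drive_tool(series=[-1,0,0,0.08,0,0,0.1,-1,0,0,0,0,0,0])

```text
t: 13.58
eef_pos: [0.538, 0.0344, 0.0652]
tool_rot: [0.0, 0.99, -0.14, -0.0]
contact_force: [-3.5, -2.5, 6.9]
gripper_width: 0.404
```

```bash
python3 st.py
```

```text
t 13.575 q [-0.452  0.54   0.348  2.04  -0.31   0.612 -1.744] p [0.538  0.0344 0.0652] F [-3.5 -2.5  6.9] T [-0.6   0.73 -0.11] g 0.404
x-yaw -0.2801 z [-0. -0. -1.]
pad tool delta mm [ 60.3 113.1   8.3]
nut tool delta mm [-1.2  1.   1.2]
```

drive_tool(series=[-1,0,0,0.06,0,0,0.08,-1,0,0,0,0,0,0])

```text
t: 13.82
eef_pos: [0.5379, 0.0343, 0.0652]
tool_rot: [0.0, 0.984, -0.179, -0.0]
contact_force: [-2.8, -3.0, 7.9]
gripper_width: 0.402
```

```bash
python3 st.py
```

```text
t 13.825 q [-0.469  0.544  0.37   2.041 -0.33   0.614 -1.806] p [0.5379 0.0343 0.0652] F [-2.8 -3.   7.9] T [-0.65  0.79 -0.08] g 0.402
x-yaw -0.3599 z [-0.001 -0.    -1.   ]
pad tool delta mm [ 69.1 107.9   8.2]
nut tool delta mm [-1.2  1.   1.2]
```

drive_tool(series=[-1,0,0,0.06,0,0,0.08,-1,0,0,0,0,0,0])

```text
t: 14.08
eef_pos: [0.5384, 0.0341, 0.0652]
tool_rot: [0.001, 0.976, -0.217, 0.0]
contact_force: [-2.7, -3.7, 6.9]
gripper_width: 0.403
```

```bash
python3 st.py|head -2
```

```text
t 14.075 q [-0.485  0.547  0.391  2.042 -0.348  0.615 -1.866] p [0.5384 0.0341 0.0652] F [-2.7 -3.7  6.9] T [-1.    0.49  0.92] g 0.403
x-yaw -0.4368 z [ 0.    -0.001 -1.   ]
```

drive_tool(series=[-1,0,0,0.06,0,0,0.08,-1,0,0,0,0,0,0])

```text
t: 14.32
eef_pos: [0.5395, 0.0333, 0.0652]
tool_rot: [0.001, 0.967, -0.256, 0.002]
contact_force: [1.5, -5.4, 2.9]
gripper_width: 0.404
```

```bash
python3 st.py|head -2;  python3 - <<'E'
from h import *
c=bot.read_camera("wrist")
cv2.imwrite("pics/w5.png",cv2.resize(c["pixels"][120:320,140:400],None,fx=3,fy=3,interpolation=cv2.INTER_CUBIC))
E
```

```text
t 14.325 q [-0.501  0.552  0.413  2.042 -0.368  0.616 -1.927] p [0.5395 0.0333 0.0652] F [ 1.5 -5.4  2.9] T [-1.34 -0.2   0.81] g 0.404
x-yaw -0.5175 z [ 0.003 -0.002 -1.   ]
```

View pics/w5.png

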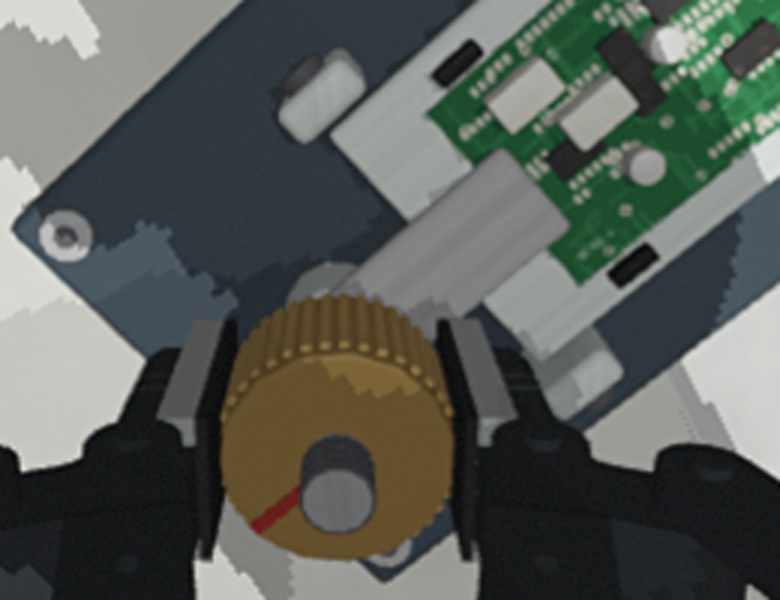

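The torque jumped from 0.1 to 0.9 N m at yaw about -0.42, and the red line points along the strap away from the board, so the nut is bottomed. Next I back it off a quarter turn plus about 0.05 rad for wind-up.

drive_tool(series=[-1,0,0,0,0,0,-0.05,-1,0,0,-0.14,0,0,-0.17,-1,0,0,-0.14,0,0,-0.17,-1,0,0,-0.14,0,0,-0.17,-1,0,0,-0.14,0,0,-0.17,-1,0,0,-0.14,0,0,-0.17,-1,0,0,-0.14,0,0,-0.17,-1,0,0,-0.14,0,0,-0.17,-1,0,0,-0.14,0,0,-0.17,-1,0,0,-0.14,0,0,-0.17,-1,0,0,0,0,0,-0.04,-1,0,0,0,0,0,0])

```text
t: 15.88
eef_pos: [0.5384, 0.037, 0.0665]
tool_rot: [-0.001, 0.852, 0.524, 0.001]
contact_force: [-2.5, 3.9, 4.6]
gripper_width: 0.401
```

drive_tool(series=[-1,0,0,0,0,0,0,-1,0,0,0,0,0,0,-1,0,0,0,0,0,0,-1,0,0,0,0,0,0])

```text
t: 16.38
eef_pos: [0.5385, 0.037, 0.0665]
tool_rot: [-0.001, 0.852, 0.524, 0.001]
contact_force: [-3.2, 4.6, 6.2]
gripper_width: 0.397
```

```bash
python3 st.py;  python3 - <<'E'
from h import *
import pickle
c=bot.read_camera("wrist");pickle.dump(c,open("w6.pkl","wb"))
print(proj(c,[[.538,.0345,.0713],[.538-.018*.2213,.0345+.018*.975,.0713],[.538,.0345,.08]]))
cv2.imwrite("pics/w6.png",cv2.resize(c["pixels"][120:320,140:400],None,fx=3,fy=3,interpolation=cv2.INTER_CUBIC))
E
```

```text
t 16.375 q [-0.166  0.513 -0.022  2.019  0.016  0.609 -0.666] p [0.5385 0.037  0.0665] F [-3.2  4.6  6.2] T [1.   0.55 0.04] g 0.397
x-yaw 1.1031 z [ 0.001  0.002 -1.   ]
pad tool delta mm [-102.5   81.     9.3]
nut tool delta mm [-3.8 -0.3  2.5]
[[253.21545058 278.0714222 ]
 [226.46985604 249.39978937]
 [253.28317943 289.9034348 ]]
```

View pics/w6.png

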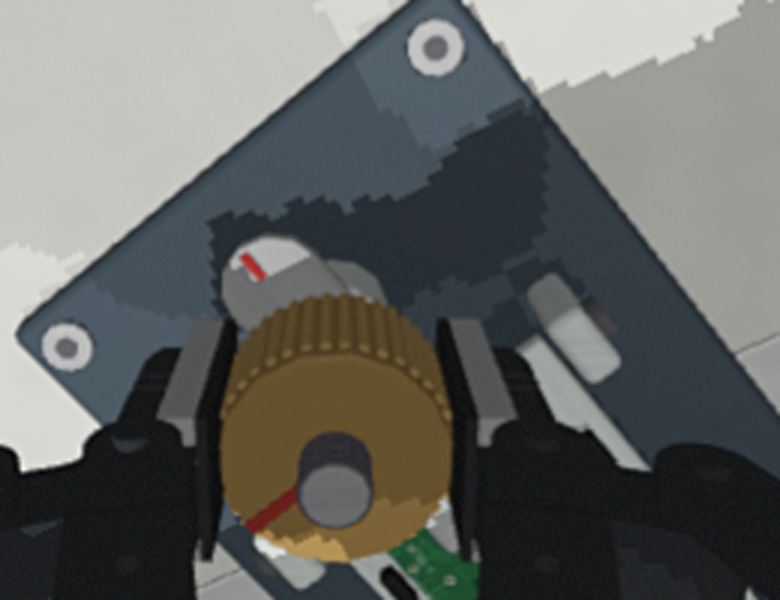

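The nut is about 86–90° short of the mark. The line has kept its place relative to the fingers, so nothing slipped, and the nut is held still. I'm handing in.

```bash
python3 -c "
from station import bot
print(bot.hand_in())"
```

```text
the job is handed in; nothing more can be done
None
```

I pressed the carrier home, ran the nut down to its stop, backed it off a quarter turn and handed in at about 16.4 s with the nut still held at a 50 N grip setting. `hand_in` gives no verdict.

- **Carrier:** the fingertips reached 34.8 mm (35 mm expected) with 37 N against the hard stop. I did not measure the pad again after that, and nothing touched it on purpose.
- **Nut down:** turning clockwise ran the last joint to about -2.95, just inside its range, because I had guessed its direction wrongly. I let go once, turned back and regripped. The torque then jumped from 0.1 to 0.9 N m and the red line pointed along the strap, so the nut was bottomed.
- **Back-off:** the tool turned back 1.62 rad, about 0.05 of it to take up wind-up. The picture reads about 86° (1.5 rad) from the mark against the 1.57 asked for, so the two agree within the tolerance. The line had not moved relative to the fingers, so there was no slip.
- **Disagreements:** the fixed and wrist cameras put the nut about 2 mm apart, and I used a point between them nearer the wrist reading. The first estimates of its starting angle were 3.6 and 3.8 rad.
- **Bystanders:** I did not go near any of them, but I did not measure their positions at the end.

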